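Pin the flask clamp and snap the ring shut

TASK

On this dental-lab bench a flask clamp has its locking bar pushed through, with an open eye at the bar's free end. Take the pin that carries a hinged ring out of the wooden pin block, drop it fully home down the hole in that eye with the ring sticking out past the free end of the bar, and then swing the ring down over the bar's end until it snaps shut below the pin's tip. Leave the plain pin without a ring standing in its block, and let go of everything.

Things in the scene. Friction and masses are not known exactly. Their poses are not given: they have to be found in the camera images.
- linchpin: Steel pin with hinged ring, upright in a well of a wooden block 54 mm tall. Origin: on its axis, underside of its 32 mm collar, on the block; z up. Shank below: 10 mm thick, 42 long, last 8 tapering to 4. Grip tab above: 12 mm thick in y, 26 in x, 18 to 46 mm up. Ring: 64 mm wide wire hoop hinged on y, 14 mm up; open it lies level to +x, end bar 63 mm out, then a 24 mm thumb tab to 82.
- ring (a joint): Ring hinge, rad: 0 open (level, pointing to the pin's +x), 1.57 shut (straight down, end bar below the pin's tip). A spring holds it at either end; pushed down on end bar or thumb tab (2 to 3 N) past 0.5, bar some 30 mm lower, it snaps shut by itself. It can shut only when it points out past the free end of the clamp's bar. The hoop is open air between bar and pin.
- clamp: Fixed steel clamp round a brass flask, with a level dark bar sticking out. Origin on the table right below the hole in the bar's end; z up, x outward to the free end, 20 mm past the hole. Bar top 105 mm up, end 38 mm wide, 30 thick. Through hole 26 mm square at top, narrowing in 12 mm to 14. Frame from 36 mm behind the hole, 122 tall. Home: pin's origin 105 mm above this, its x along this x.
- plain_pin: Steel pin of the same size and shape as the linchpin but without hinge and ring, standing in another well of the block; origin at the underside of its collar. Leave it there. The third well holds a thin brass rod with a wooden grip; wells are 85 mm apart in a row.
Not all that is in view belongs to the job. What is shaped like the clamp but purple is not meant.

How it is judged:
By the outcome, as a careful person would: the job done as asked, in the order asked, and still so for the second after the job is handed in, with the robot touching nothing.
It also fails if it takes over 51 s, if anything falls off the work surface, if the arm or the gripper's body presses on something with over 40 N, if the wrist force passes 120 N, or if a joint passes its speed limit or range.

ROBOT

A 7-joint arm with a two-finger parallel gripper is mounted at the origin on the work surface. World frame = base frame: x ahead of the robot, y to its left, z up, the work surface at z = 0. Lengths are in m, angles in rad, forces in N, time in s.
With the tool pointing down it reaches from about 0.4 to 0.85 m from the base axis. Payload 10.4 kg.
Tool frame: the origin (TCP) lies midway between the tips of the shut fingers; the grasp point (between the pads) lies 19 mm behind it (manip.pinch_z is the distance from the TCP to the grasp point, in m); y points along the fingers, x is the direction in which the jaws open and shut, and the axes are right-handed (so a half turn about y gives the same grasp; the last joint's range is limited). The gripper opens to 85 mm and grips with 20 to 120 N. Pads are 22 mm wide; open, the fingers measure 114 mm over their backs; the gripper's body (76 mm by 85 mm) begins 54 mm behind the grasp point. The pads swing forward as they close: fully open they stand 13 mm farther back than shut.
Start: joints at [1.274, 0.332, -0.065, 1.46, 0.022, 1.35, -0.088], TCP at [0.169, -0.602, 0.231] pointing down, gripper open.
Joint ranges: [-2.6, 2.6], [-0.5, 2.12], [-1.47, 1.34], [0.16, 2.42], [-1.27, 4.41], [0.06, 2.06], [-2.6, 2.6]. Speed limits (rad/s): [2.22, 2.22, 2.79, 2.79, 3.14, 3.14, 3.14].

INTERFACE

Orientations are given as a unit quaternion [x, y, z, w].
In Python, from workcell import manip gives the robot as it stands.
- The arm moves only by the shell command python3 -m pendant 'ROWS' [OPENING] [FORCE]. ROWS is a JSON object of lists of equal length, an entry for each row: "offset": the shift along the tool's x, y, z scaled (see below), a list of three; "turn": the turn, a rotation vector about the tool's x, y, z scaled (see below), a list of three. A call has 1 to 12 rows; each row is the pose to reach, as a shift and turn from the pose measured when the call began, along the tool's axes at that moment; what a row does not reach only later rows make up. The controller multiplies each number of a shift by 200 mm and each number of a turn by 45 degrees. A row lasts 1/8 s, in which the tool goes at most 62.5 mm and 10.7 degrees, less where a joint would pass 70% of its speed; a pose out of reach is approached as far as the arm can. A call with a number of a shift or a turn outside -1 to 1 is refused whole. A call with a gripper value outside its range is refused whole. OPENING is the opening in per cent of the stroke, from 0 (shut) to 100 (fully open), set as the call begins (- or left out, the last holds). The fingers move at their own pace and stop on an object; FORCE is the grip in N (left out, the last holds). Time passes only in rows, so rows that repeat a pose let the fingers close. It gives the time, the measured TCP pose, the force and the opening at its end, in the units of the state.
- manip.get_obs(): the state, without advancing time (a new reading comes with each control period).
- manip.camera(name): name is "side" or "top"; returns (picture, depth): 400x640x3 uint8, red, green, blue; 400x640 float32, m along the optical axis (not along the pixel's ray), 0 where there is no reading.
- manip.camera_model(name): a dict with "intrinsics" (3x3 intrinsics, pixels), "k1" (the pictures are not rectified: a ray, as slopes to the right and down, at radius r is drawn at 1 + k1 r^2 times it, then the intrinsics apply), "R" (3x3) and "t" (3): a world point X has camera coordinates R X + t. Camera axes: x right, y down, z forward; pixel columns grow to the right and rows downward; lengths in m; the calibration is good to about 2 mm. A picture is of the moment at which its call begins. camera_model takes no time and is no camera call.
- manip.hand_in(): hands the job in, once; it reports no verdict.
The state is a dict: "clock": time; "joint_pos": joint angles; "joint_velocities": joint speeds; "tau": joint torques, N m; "position": TCP position; "ee_rot": TCP orientation; "ft_force": force on the tool from outside, world axes, zero at the start; "torque": the same for the moment, N m; "grip_width": opening from 0.0 (shut) to 1.0 (fully open).
Only numpy, scipy, OpenCV 4.12 (cv2) and the standard library are available. Lean on these libraries where they do the work, as an engineer would, in place of code of your own. Each camera call takes 0.05 s, during which the arm holds its last target. There are 200 camera calls.

## Working session

There is one attempt and no reset: what is moved stays moved. The work goes in short steps, Python scripts to look and compute and a shell command to move; the robot and the scene stay as the last step left them, time stands still between calls to the robot, and variables do not carry over. Pictures are saved under pics/ and viewed, about 8 in all and at most 12, crops included, and the job is handed in when it is done.

```bash
mkdir -p pics; cat > h.py <<'E'
import numpy as np, cv2
from workcell import manip
from scipy.spatial.transform import Rotation as Ro
def cloud(name):
    im,d=manip.camera(name); m=manip.camera_model(name)
    K=np.array(m["intrinsics"]);k1=m["k1"];R=np.array(m["R"]);t=np.array(m["t"])
    v,u=np.mgrid[:400,:640]
    p=cv2.undistortPoints(np.stack([u,v],-1).reshape(-1,1,2).astype(float),K,np.array([k1,0,0,0,0.])).reshape(400,640,2)
    P=np.dstack([p,np.ones((400,640))])*d[...,None]
    W=(P-t)@R
    return im,d,W
def st():
    o=manip.get_obs(); return o
def rows(target,yaw=None):
    "offset in tool axes, scaled, for world target TCP"
    o=st();R=Ro.from_quat(o["ee_rot"]); return R.inv().apply(np.array(target)-o["position"])/0.2
def save(im,n): cv2.imwrite(f"pics/{n}.png",cv2.cvtColor(im,cv2.COLOR_RGB2BGR))
E
python3 - <<'E'
from h import *
for n in ("side","top"):
    im,d,W=cloud(n); save(im,n+"0"); np.savez(f"{n}0.npz",im=im,d=d,W=W)
    m=manip.camera_model(n); print(n,-np.array(m["R"]).T@np.array(m["t"]),np.array(m["R"]).round(2).tolist(),m["k1"])
o=st();print(o, Ro.from_quat(o["ee_rot"]).as_matrix().round(3),manip.pinch_z)
E
```

```text
side [0.0747018  0.41350223 0.5481998 ] [[-0.81, -0.59, 0.01], [-0.36, 0.47, -0.81], [0.47, -0.66, -0.59]] -0.045842717337318595
top [ 0.29450544 -0.08569358  0.86170591] [[0.03, -1.0, 0.04], [-0.98, -0.03, -0.18], [0.18, -0.03, -0.98]] -0.02411828979931609
{'clock': 0.1, 'joint_pos': array([ 1.27441608,  0.3328271 , -0.06468523,  1.4608353 ,  0.02154874,
        1.34986959, -0.08846583]), 'joint_velocities': array([ 7.72223612e-04, -4.03102290e-04, -4.87629750e-04, -1.76442067e-03,
       -1.40605259e-03,  4.74290152e-04, -3.67687115e-05]), 'tau': array([ 1.45484442e-03, -6.26743770e+01,  4.92525171e-02, -3.92428672e+01,
        1.63327582e-02,  7.00736535e-03, -5.35042773e-05]), 'position': array([ 0.16890346, -0.60141453,  0.23059444]), 'ee_rot': array([-0.56329602,  0.42743647, -0.42672993,  0.56382375]), 'ft_force': array([ 0.36690551, -0.2587573 ,  0.32953181]), 'torque': array([ 0.01914092, -0.02242226, -0.00651882]), 'grip_width': 1.001260550587848} [[ 0.27  -0.     0.963]
 [-0.963  0.001  0.27 ]
 [-0.001 -1.    -0.   ]] 0.0187
```

View pics/side0.png

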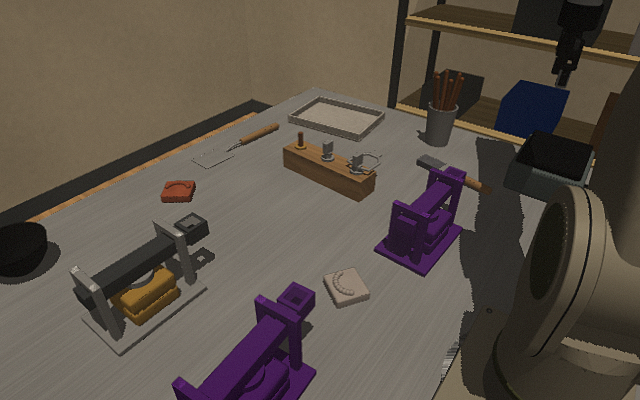

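View pics/top0.png

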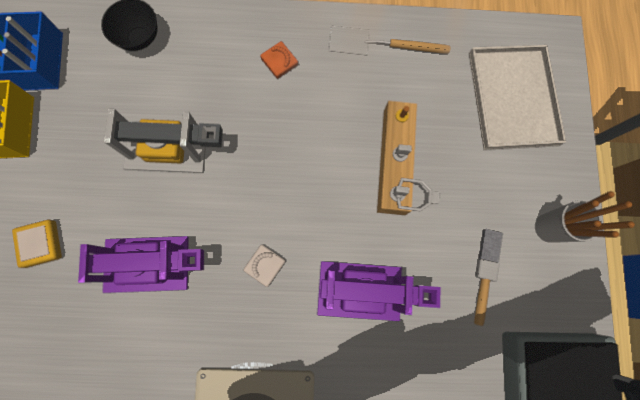

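Both views show the real grey clamp with its eye at top px (210,135) and the bar pointing to image right. The linchpin is at (403,192) with its ring to the right, and the plain pin at (402,152). I'll measure these from the depth.

```bash
python3 - <<'E'
from h import *
A=np.load("top0.npz");im,W,d=A["im"],A["W"],A["d"]
S=np.load("side0.npz");Ws=S["W"]
def box(W,x0,x1,y0,y1,z0,z1):
    return (W[...,0]>x0)&(W[...,0]<x1)&(W[...,1]>y0)&(W[...,1]<y1)&(W[...,2]>z0)&(W[...,2]<z1)
for p in [(210,135),(403,188),(402,152),(427,195),(398,200),(437,197),(222,135),(190,135)]: print(p,W[p[1],p[0]].round(4),im[p[1],p[0]])
def rect(m,W,n):
    q=W[m]; 
    if len(q)<4: print(n,len(q));return
    r=cv2.minAreaRect((q[:,:2]*1000).astype(np.float32)); print(n,len(q),"mean",q.mean(0).round(4),"rect mm",np.round(r[0],1),np.round(r[1],1),round(r[2],1),"med z",np.median(q[:,2]).round(4))
c=W[135,210];l=W[188,403]
for nm,WW in(("top",W),("side",Ws)):
    rect(box(WW,l[0]-.04,l[0]+.04,l[1]-.03,l[1]+.03,.085,.115),WW,nm+" lin tab")
    rect(box(WW,l[0]-.045,l[0]+.045,l[1]-.12,l[1]+.02,.060,.078),WW,nm+" ring lvl")
    rect(box(WW,l[0]-.05,l[0]+.05,l[1]+.06,l[1]+.11,.085,.115),WW,nm+" plain tab")
    rect(box(WW,c[0]-.06,c[0]+.06,c[1]-.05,c[1]+.03,.098,.112),WW,nm+" eye top")
    rect(box(WW,.2,.5,-.25,.1,.048,.058),WW,nm+" block")
a=cv2.resize(im[160:230,370:470],None,fx=6,fy=6,interpolation=cv2.INTER_CUBIC)
b=cv2.resize(im[95:180,100:250],None,fx=5,fy=5,interpolation=cv2.INTER_CUBIC)[:, :]
h=np.zeros((420+0,600,3),np.uint8);h[:]=a
b=cv2.resize(im[110:160,160:240],None,fx=7,fy=7,interpolation=cv2.INTER_CUBIC)[:180*2]
o=np.zeros((420,1160,3),np.uint8);o[:,:600]=a;o[:350,600:]=b
save(cv2.resize(o,(800,290)),"crop1")
E
```

```text
(210, 135) [ 0.6007  0.1281 -0.0015] [79 76 72]
(403, 188) [ 0.4724 -0.2742  0.1013] [165 159 151]
(402, 152) [ 0.5501 -0.277   0.085 ] [82 79 75]
(427, 195) [ 4.824e-01 -3.521e-01  2.000e-04] [88 86 80]
(398, 200) [ 0.455  -0.2718  0.0693] [166 159 152]
(437, 197) [ 0.4635 -0.3504  0.0711] [167 161 152]
(222, 135) [0.574  0.0848 0.0765] [64 63 59]
(190, 135) [0.5627 0.1412 0.1014] [44 44 44]
top lin tab 108 mean [ 0.4696 -0.2732  0.0977] rect mm [ 470.4 -273.8] [26.1 12.4] 85.0 med z 0.0995
top ring lvl 441 mean [ 0.466  -0.31    0.0698] rect mm [ 467.7 -306.7] [94.5 63.8] 84.8 med z 0.0705
top plain tab 0
top eye top 544 mean [0.5686 0.1159 0.1039] rect mm [571.5 114. ] [59.5 61.5] 89.9 med z 0.1042
top block 131 mean [ 0.4352 -0.2306  0.054 ] rect mm [ 371.7 -189.1] [ 56.5 280.6] 67.2 med z 0.0542
side lin tab 83 mean [ 0.4696 -0.2699  0.0944] rect mm [ 471.1 -272. ] [27.1 13.5] 85.8 med z 0.0959
side ring lvl 234 mean [ 0.4635 -0.2996  0.0689] rect mm [ 462.2 -306.1] [95.  63.2] 73.9 med z 0.0691
side plain tab 0
side eye top 528 mean [0.5684 0.1203 0.1029] rect mm [570.6 120.9] [73.9 60.5] 88.4 med z 0.1029
side block 273 mean [ 0.3301 -0.1899  0.0527] rect mm [ 368.6 -188.8] [114.6 266.2] 87.8 med z 0.0528
```

View pics/crop1.png

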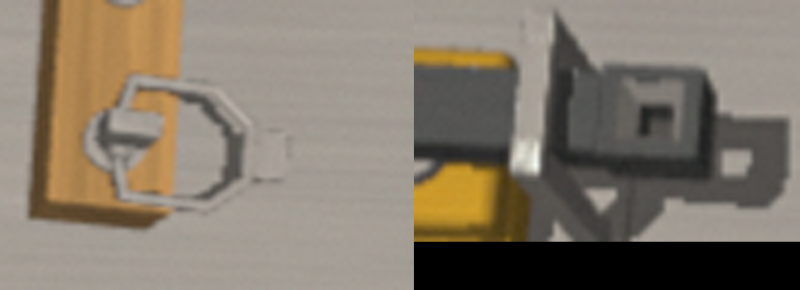

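Crop 1: the ring points right and slightly down, level. The clamp eye is visible with its square hole, at about top px (211,134). I'll fit the eye and bar next.

```bash
python3 - <<'E'
from h import *
for n in("top","side"):
    A=np.load(n+"0.npz");W=A["W"]
    m=(W[...,2]>.098)&(W[...,2]<.111)&(abs(W[...,0]-.572)<.04)&(W[...,1]>.07)&(W[...,1]<.32)
    q=W[m]
    # profile across by y bins
    for y in np.arange(.075,.155,.008):
        s=q[abs(q[:,1]-y)<.004]
        if len(s): print(n,round(y,3),len(s),s[:,0].min().round(4),s[:,0].max().round(4),s[:,2].mean().round(4))
    e=q[(q[:,1]<.135)]
    r=cv2.minAreaRect((e[:,:2]*1000).astype(np.float32));print(n,r, "ymin",e[:,1].min())
    bq=q[(q[:,1]>.17)&(q[:,1]<.24)]; 
    if len(bq)>20:
        for y in np.arange(.17,.25,.01):
            s=bq[abs(bq[:,1]-y)<.005]
            if len(s): print("  bar",round(y,3),s[:,0].min().round(4),s[:,0].max().round(4))
    # hole: eye pixels convex hull holes
    mm=(m&(W[...,1]<.135)).astype(np.uint8)
    cs,h=cv2.findContours(mm,cv2.RETR_CCOMP,cv2.CHAIN_APPROX_NONE)
    for c,hh in zip(cs,h[0]):
        if hh[3]>=0 and len(c)>8:
            p=c[:,0]; w=W[p[:,1],p[:,0]]; w=w[w[:,2]>.09]; print("  hole",len(c),w.min(0).round(4),w.max(0).round(4),((w.min(0)+w.max(0))/2).round(4),cv2.minAreaRect((w[:,:2]*1000).astype(np.float32)))
E
```

```text
top 0.083 36 0.5495 0.5879 0.1037
top 0.091 74 0.5486 0.5879 0.1047
top 0.099 50 0.5489 0.5884 0.1033
top 0.107 48 0.5493 0.5871 0.1037
top 0.115 76 0.5495 0.5877 0.1033
top 0.123 75 0.5491 0.5873 0.105
top 0.131 77 0.5513 0.586 0.1033
top 0.139 97 0.5351 0.6023 0.1035
top 0.147 19 0.5342 0.5892 0.1037
top ((568.573974609375, 109.55562591552734), (50.5484619140625, 39.79389953613281), 89.888671875) ymin 0.08429831064606705
  bar 0.17 0.5517 0.5841
  bar 0.18 0.5519 0.5834
  bar 0.19 0.5514 0.5841
  bar 0.2 0.552 0.5845
  bar 0.21 0.552 0.5842
  bar 0.22 0.5513 0.5843
  bar 0.23 0.5511 0.5834
  bar 0.24 0.5511 0.5832
  hole 37 [0.5545 0.0925 0.0981] [0.5795 0.1159 0.1064] [0.567  0.1042 0.1023] ((567.6000366210938, 104.58567810058594), (23.4600830078125, 23.653722763061523), 81.40018463134766)
side 0.083 16 0.5493 0.5887 0.1031
side 0.091 94 0.5482 0.5875 0.1029
side 0.099 52 0.5492 0.5886 0.1023
side 0.107 50 0.5474 0.589 0.1025
side 0.115 47 0.5488 0.588 0.1028
side 0.123 93 0.5492 0.5885 0.1032
side 0.131 29 0.5517 0.5861 0.1017
side 0.139 2 0.536 0.537 0.1021
side 0.147 52 0.5338 0.5895 0.1033
side ((569.0413208007812, 107.36953735351562), (46.559593200683594, 42.5411491394043), 85.79376983642578) ymin 0.08386260575320545
  bar 0.17 0.5511 0.5849
  bar 0.18 0.5507 0.5857
  bar 0.19 0.5507 0.5868
  bar 0.2 0.5513 0.5863
  bar 0.21 0.5521 0.5854
  bar 0.22 0.5522 0.587
  bar 0.23 0.5506 0.5862
  bar 0.24 0.5517 0.5868
  hole 34 [0.5532 0.0932 0.0981] [0.5811 0.1205 0.1058] [0.5671 0.1069 0.1019] ((567.5492553710938, 106.72239685058594), (26.238964080810547, 28.557636260986328), 85.25616455078125)
```

```bash
python3 -m pendant '{"offset":[[-0.15,0,0.25],[-0.3,0,0.5],[-0.45,0,0.75],[-0.6,0,0.95],[-0.6,0,0.95]],"turn":[[0,-0.2,0],[0,-0.4,0],[0,-0.6,0],[0,-0.8,0],[0,-0.8,0]]}' 100 60
cat >> h.py <<'E'
def plan(target,jaw_deg):
    o=st();R=Ro.from_quat(o["ee_rot"]);a=np.radians(jaw_deg)
    x=np.array([np.cos(a),np.sin(a),0]);y=np.array([0,0,-1.]);T=Ro.from_matrix(np.stack([x,y,np.cross(x,y)],1))
    print("pos",o["position"].round(4),"jaw",np.degrees(np.arctan2(*R.as_matrix()[1::-1,0])).round(2),"grip",round(o["grip_width"],3),"F",o["ft_force"].round(1),"t",round(o["clock"],2))
    print("offset",(R.inv().apply(np.array(target)-o["position"])/.2).round(4),"turn",((R.inv()*T).as_rotvec()/np.radians(45)).round(4))
E
python3 -c "
from h import *
plan([.4705,-.2733,.16],-5)"
```

```text
clock: 0.72
position: [0.3225, -0.431, 0.2308]
ee_rot: [-0.668, 0.229, -0.229, 0.67]
ft_force: [0.0, 0.4, 0.1]
grip_width: 1.002
pos [ 0.3225 -0.431   0.2308] jaw -37.82 grip 1.002 F [0.  0.4 0.1] t 0.72
offset [0.1012 0.3561 1.0761] turn [-2.600e-03 -7.294e-01 -4.000e-04]
```

```bash
python3 -m pendant '{"offset":[[0.03,0.05,0.3],[0.05,0.1,0.55],[0.08,0.15,0.8],[0.1,0.2,1.0],[0.1,0.2,1.0],[0.1,0.2,1.0]],"turn":[[0,-0.2,0],[0,-0.4,0],[0,-0.6,0],[0,-0.73,0],[0,-0.73,0],[0,-0.73,0]]}' 55 60
python3 -c "
from h import *
plan([.4705,-.2733,.12],-5)"
```

```text
clock: 1.48
position: [0.4602, -0.2864, 0.1909]
ee_rot: [-0.706, 0.032, -0.031, 0.707]
ft_force: [-0.9, 0.2, 0.2]
grip_width: 0.552
pos [ 0.4602 -0.2864  0.1909] jaw -5.12 grip 0.552 F [-0.9  0.2  0.2] t 1.48
offset [0.0457 0.3547 0.0693] turn [-0.0024 -0.0027 -0.0007]
```

```bash
python3 -m pendant '{"offset":[[0.046,0.15,0.07],[0.046,0.3,0.07],[0.046,0.42,0.07],[0.046,0.52,0.07],[0.046,0.57,0.07],[0.046,0.57,0.07]],"turn":[[0,0,0],[0,0,0],[0,0,0],[0,0,0],[0,0,0],[0,0,0]]}' 55 60
python3 - <<'E'
from h import *
plan([.4705,-.2733,.077],-5)
im,d,W=cloud("side"); a=cv2.resize(im[110:220,270:430],None,fx=4,fy=4,interpolation=cv2.INTER_CUBIC); save(a,"pre")
E
```

```text
clock: 2.22
position: [0.4699, -0.2739, 0.0767]
ee_rot: [-0.706, 0.033, -0.032, 0.707]
ft_force: [0.9, 0.1, 0.1]
grip_width: 0.553
pos [ 0.4699 -0.2739  0.0767] jaw -5.22 grip 0.553 F [0.9 0.1 0.1] t 2.23
offset [ 0.0028 -0.0013  0.003 ] turn [-0.0025 -0.005  -0.0017]
```

View pics/pre.png

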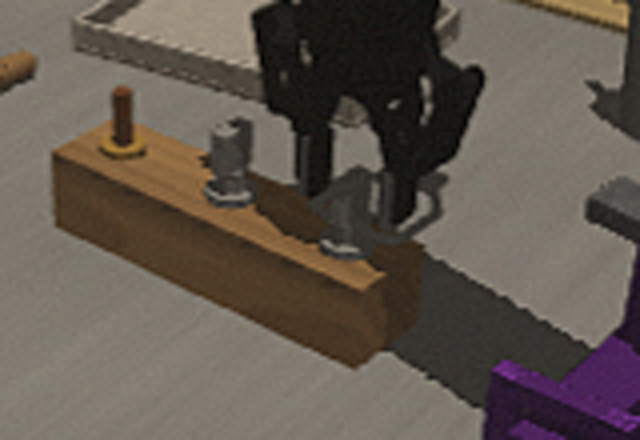

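The fingers straddle the linchpin's tab (crop ~(345,200)), above the ring and clear of the plain pin. Closing now.

```bash
python3 -m pendant '{"offset":[[0,0,0],[0,0,0],[0,0,0],[0,0,0],[0,0,0],[0,0,0]],"turn":[[0,0,0],[0,0,0],[0,0,0],[0,0,0],[0,0,0],[0,0,0]]}' 0 70
python3 -m pendant '{"offset":[[0,-0.05,0],[0,-0.12,0],[0,-0.25,0],[0,-0.4,0],[0,-0.55,0],[0,-0.6,0],[0,-0.6,0]],"turn":[[0,0,0],[0,0,0],[0,0,0],[0,0,0],[0,0,0],[0,0,0],[0,0,0]]}'
python3 - <<'E'
from h import *
plan([.5683,.1040,.2],0)
im,d,W=cloud("side"); a=cv2.resize(im[60:210,270:430],None,fx=4,fy=4,interpolation=cv2.INTER_CUBIC); save(a,"lift")
q=W[80:200,300:430].reshape(-1,3);z=q[:,2]; o=st()["position"]
for lo,hi in((.118,.128),(.13,.14),(.145,.157),(.157,.163),(.163,.20)):
    s=q[(z>lo)&(z<hi)&(abs(q[:,0]-o[0])<.05)&(abs(q[:,1]-o[1])<.1)]
    print(lo,hi,len(s),s.mean(0).round(4) if len(s) else "",s.min(0).round(3) if len(s) else "",s.max(0).round(3) if len(s) else "")
E
```

```text
clock: 3.02
position: [0.4709, -0.2742, 0.0783]
ee_rot: [-0.706, 0.032, -0.032, 0.707]
ft_force: [-0.8, -0.1, 6.1]
grip_width: 0.124
clock: 3.9
position: [0.4709, -0.2743, 0.1985]
ee_rot: [-0.706, 0.032, -0.033, 0.706]
ft_force: [0.2, 0.5, -3.0]
grip_width: 0.123
pos [ 0.4709 -0.2743  0.1985] jaw -5.2 grip 0.123 F [ 0.2  0.5 -3. ] t 3.9
offset [ 0.3136 -0.0066  1.9278] turn [-0.0002 -0.1156  0.0018]
0.118 0.128 0   
0.13 0.14 9 [ 0.4707 -0.2707  0.1362] [ 0.466 -0.274  0.132] [ 0.474 -0.268  0.14 ]
0.145 0.157 24 [ 0.4703 -0.2699  0.1508] [ 0.466 -0.275  0.145] [ 0.475 -0.267  0.156]
0.157 0.163 14 [ 0.4701 -0.2701  0.1597] [ 0.467 -0.274  0.157] [ 0.476 -0.268  0.162]
0.163 0.2 345 [ 0.4639 -0.2882  0.1863] [ 0.436 -0.354  0.164] [ 0.503 -0.256  0.2  ]
```

View pics/lift.png

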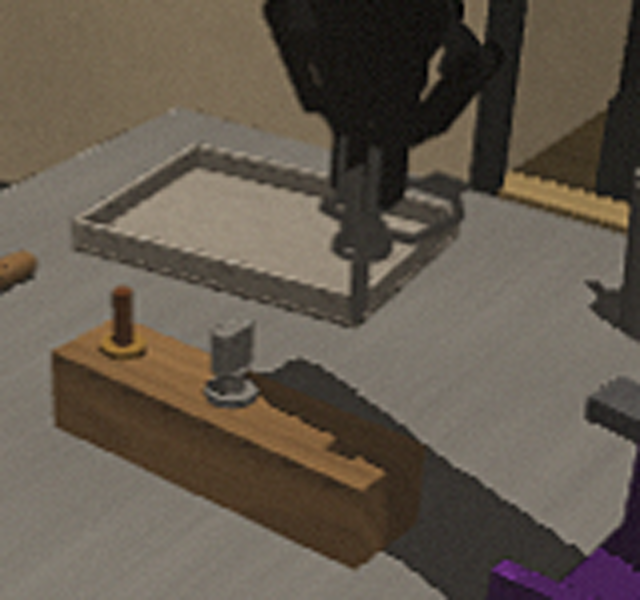

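The pin is in hand, upright with its ring level, and the plain pin still stands in the block. Next I'll carry it to the clamp.

```bash
python3 -m pendant '{"offset":[[0.04,-0.02,0.1],[0.08,-0.05,0.3],[0.11,-0.08,0.5],[0.14,-0.08,0.75],[0.16,-0.08,0.96],[0.16,-0.08,0.96]],"turn":[[0,0,0],[0,-0.02,0],[0,-0.05,0],[0,-0.08,0],[0,-0.11,0],[0,-0.116,0]]}'
python3 -c "
from h import *
plan([.5683,.104,.195],0)"
```

```text
clock: 4.7
position: [0.5196, -0.0815, 0.2126]
ee_rot: [-0.706, -0.002, 0.003, 0.708]
ft_force: [0.0, -0.1, -3.3]
grip_width: 0.122
pos [ 0.5196 -0.0815  0.2126] jaw 0.4 grip 0.122 F [ 0.  -0.1 -3.3] t 4.7
offset [0.2502 0.0901 0.9257] turn [-0.0036  0.0089 -0.0018]
```

```bash
python3 -m pendant '{"offset":[[0.06,0,0.2],[0.12,0.02,0.45],[0.19,0.04,0.7],[0.24,0.06,0.87],[0.25,0.09,0.926],[0.25,0.09,0.926],[0.25,0.09,0.926]],"turn":[[0,0.01,0],[0,0.01,0],[0,0.01,0],[0,0.01,0],[0,0.01,0],[0,0.01,0],[0,0.01,0]]}'
python3 - <<'E'
from h import *
plan([.5683,.104,.195],0)
for n,b in(("side",(110,270,110,290)),("top",(70,190,130,300))):
    im,d,W=cloud(n);save(cv2.resize(im[b[0]:b[1],b[2]:b[3]],None,fx=4,fy=4,interpolation=cv2.INTER_CUBIC),n+"_over")
    if n=="side":
        q=W[110:270,110:290].reshape(-1,3);z=q[:,2]
        for lo,hi in((.125,.135),(.135,.145),(.145,.155),(.155,.164)):
            s=q[(z>lo)&(z<hi)&(abs(q[:,0]-.568)<.012)&(abs(q[:,1]-.104)<.012)]
            print(lo,hi,len(s),np.median(s,0).round(4) if len(s) else "")
E
```

```text
clock: 5.58
position: [0.5683, 0.102, 0.1947]
ee_rot: [-0.706, 0.002, -0.0, 0.708]
ft_force: [-0.4, 0.4, -2.3]
grip_width: 0.125
pos [0.5683 0.102  0.1947] jaw -0.18 grip 0.125 F [-0.4  0.4 -2.3] t 5.58
offset [ 0.     -0.0015  0.01  ] turn [-0.0023 -0.0039 -0.0025]
0.125 0.135 11 [0.5657 0.1043 0.132 ]
0.135 0.145 30 [0.5655 0.1052 0.141 ]
0.145 0.155 31 [0.565  0.1049 0.1509]
0.155 0.164 24 [0.5652 0.105  0.158 ]
```

View pics/side_over.png

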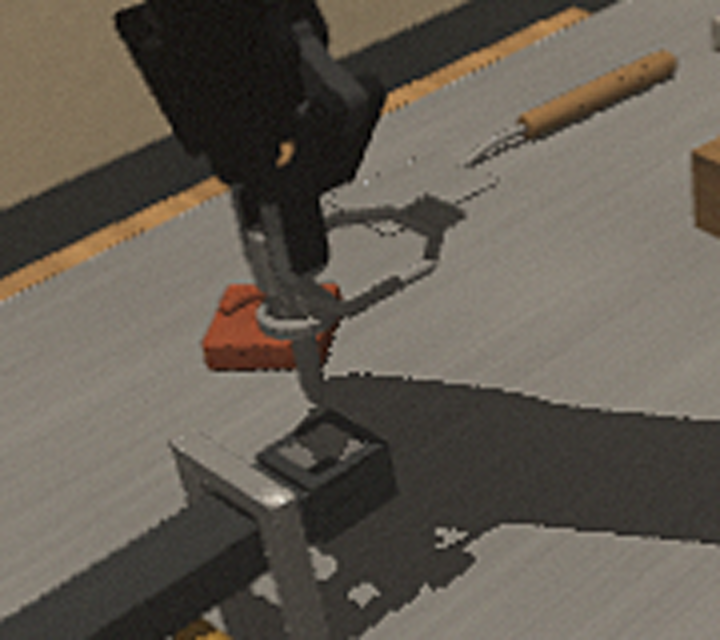

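The pin hangs over the eye, which is about 2 mm off in y. I'll correct that and go down.

```bash
python3 -m pendant '{"offset":[[0,0.0,0.011],[0,0.07,0.011],[0,0.13,0.011],[0,0.18,0.011],[0,0.22,0.011],[0,0.26,0.011],[0,0.29,0.011],[0,0.29,0.011]],"turn":[[0,0,0],[0,0,0],[0,0,0],[0,0,0],[0,0,0],[0,0,0],[0,0,0],[0,0,0]]}'
python3 -c "
from h import *
plan([.5683,.104,.129],0)"
```

```text
clock: 6.68
position: [0.5682, 0.1046, 0.1367]
ee_rot: [-0.706, 0.002, -0.0, 0.708]
ft_force: [0.0, -0.7, -2.7]
grip_width: 0.126
pos [0.5682 0.1046 0.1367] jaw -0.17 grip 0.126 F [ 0.  -0.7 -2.7] t 6.67
offset [ 0.0008  0.0385 -0.003 ] turn [-0.0025 -0.0039 -0.0024]
```

No contact yet, with the shank 34 mm in. I'll finish seating it.

```bash
python3 -m pendant '{"offset":[[0,0.02,0],[0,0.03,0],[0,0.038,0],[0,0.041,0],[0,0.041,0]],"turn":[[0,0,0],[0,0,0],[0,0,0],[0,0,0],[0,0,0]]}'
python3 -c "
from h import *
plan([.5683,.104,.129],0)"
```

```text
clock: 7.3
position: [0.5683, 0.1046, 0.1293]
ee_rot: [-0.707, 0.002, -0.001, 0.708]
ft_force: [-2.7, -0.4, 5.0]
grip_width: 0.123
pos [0.5683 0.1046 0.1293] jaw -0.17 grip 0.123 F [-2.7 -0.4  5. ] t 7.3
offset [ 0.0002  0.0015 -0.0031] turn [-0.0021 -0.0039 -0.0018]
```

```bash
python3 -m pendant '{"offset":[[0,0,0],[0,0,0],[0,0,0],[0,0,0],[0,-0.05,0],[0,-0.2,0],[0,-0.4,0],[0,-0.5,0],[0,-0.5,0]],"turn":[[0,0,0],[0,0,0],[0,0,0],[0,0,0],[0,0,0],[0,0,0],[0,0,0],[0,0,0],[0,0,0]]}' 55
python3 - <<'E'
from h import *
plan([.5683,.104-.066,.16],0)
im,d,W=cloud("side");save(cv2.resize(im[150:300,130:290],None,fx=4,fy=4,interpolation=cv2.INTER_CUBIC),"placed")
q=W.reshape(-1,3)
def g(n,x0,x1,y0,y1,z0,z1):
    s=q[(q[:,0]>x0)&(q[:,0]<x1)&(q[:,1]>y0)&(q[:,1]<y1)&(q[:,2]>z0)&(q[:,2]<z1)]
    print(n,len(s),s.min(0).round(4) if len(s) else "",s.max(0).round(4) if len(s) else "",s.mean(0).round(4) if len(s) else "")
g("tab",.55,.59,.085,.125,.125,.16)
g("ring",.53,.61,.01,.08,.09,.14)
g("thumb",.53,.61,.0,.039,.09,.14)
E
```

```text
clock: 8.43
position: [0.5692, 0.1048, 0.2314]
ee_rot: [-0.706, 0.0, -0.002, 0.708]
ft_force: [-0.4, -0.2, -0.7]
grip_width: 0.548
pos [0.5692 0.1048 0.2314] jaw -0.17 grip 0.548 F [-0.4 -0.2 -0.7] t 8.43
offset [-0.0045  0.3562 -0.3349] turn [-0.0026 -0.0038  0.0026]
tab 272 [0.5615 0.092  0.1252] [0.5749 0.1195 0.1513] [0.5652 0.1078 0.1404]
ring 248 [0.5347 0.0243 0.1154] [0.5989 0.0799 0.1226] [0.5656 0.048  0.1199]
thumb 74 [0.5549 0.0243 0.1171] [0.581  0.0389 0.122 ] [0.5659 0.0313 0.12  ]
```

View pics/placed.png

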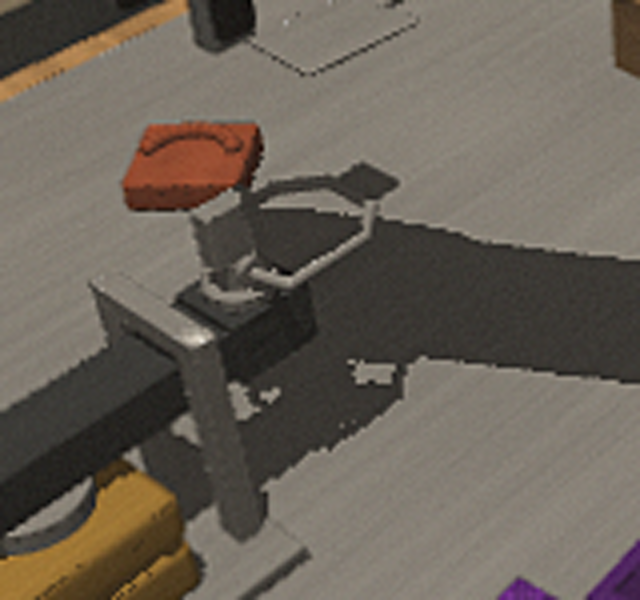

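The pin is fully home (tab top 0.151) with the ring level past the bar's end and the thumb tab at y≈0.024–0.043. I'll shut the fingers and move over the tab.

```bash
python3 -m pendant '{"offset":[[-0.01,0,-0.15],[-0.01,0,-0.3],[-0.01,0,-0.344],[-0.01,0,-0.344],[-0.01,0.2,-0.344],[-0.01,0.4,-0.344],[-0.01,0.48,-0.344],[-0.01,0.48,-0.344]],"turn":[[0,0,0],[0,0,0],[0,0,0],[0,0,0],[0,0,0],[0,0,0],[0,0,0],[0,0,0]]}' 0
python3 -c "
from h import *
plan([.567,.036,.08],0)"
```

```text
clock: 9.48
position: [0.566, 0.0369, 0.1333]
ee_rot: [-0.706, 0.001, -0.0, 0.708]
ft_force: [0.0, 0.6, -0.2]
grip_width: 0.003
pos [0.566  0.0369 0.1333] jaw -0.11 grip 0.003 F [ 0.   0.6 -0.2] t 9.47
offset [ 0.0055  0.2665 -0.0049] turn [-0.0029 -0.0024 -0.0021]
```

```bash
python3 -m pendant '{"offset":[[0,0.04,0],[0,0.08,0],[0,0.12,0],[0,0.15,0],[0,0.18,0],[0,0.21,0],[0,0.24,0],[0,0.265,0],[0,0.265,0],[0,0.265,0]],"turn":[[0,0,0],[0,0,0],[0,0,0],[0,0,0],[0,0,0],[0,0,0],[0,0,0],[0,0,0],[0,0,0],[0,0,0]]}'
python3 - <<'E'
from h import *
im,d,W=cloud("side");save(cv2.resize(im[150:300,130:290],None,fx=4,fy=4,interpolation=cv2.INTER_CUBIC),"pushed")
E
```

```text
clock: 10.72
position: [0.5661, 0.037, 0.0805]
ee_rot: [-0.706, 0.001, -0.0, 0.708]
ft_force: [-0.2, 0.4, 0.2]
grip_width: 0.003
```

View pics/pushed.png

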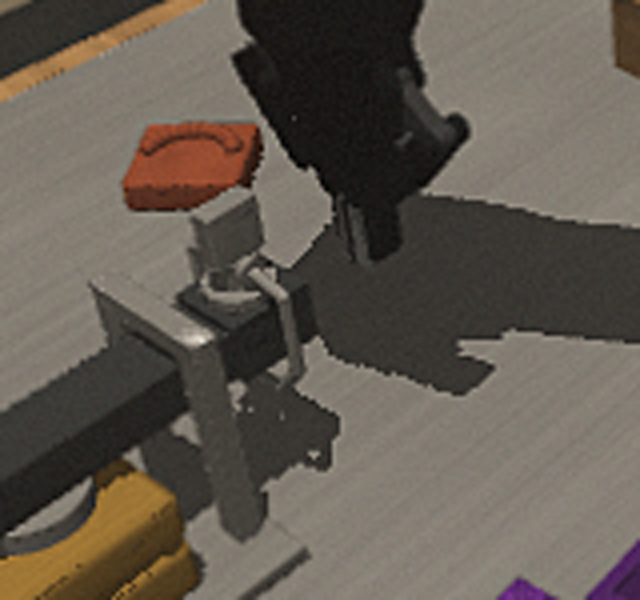

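The ring has snapped down over the bar's end (wire at crop (295,340)). I'll retract up and away, then check the angle.

```bash
python3 -m pendant '{"offset":[[0,-0.1,-0.02],[0,-0.3,-0.1],[0,-0.55,-0.2],[0,-0.7,-0.4],[0,-0.7,-0.6],[0,-0.7,-0.7],[0,-0.7,-0.7]],"turn":[[0,0,0],[0,0,0],[0,0,0],[0,0,0],[0,0,0],[0,0,0],[0,0,0]]}' 30
python3 - <<'E'
from h import *
im,d,W=cloud("side");a=cv2.resize(im[195:275,150:250],None,fx=6,fy=6,interpolation=cv2.INTER_CUBIC); save(a,"final")
q=W.reshape(-1,3)
s=q[(abs(q[:,0]-.535)<.008)&(q[:,1]>.02)&(q[:,1]<.135)&(q[:,2]>.03)&(q[:,2]<.125)]
for z in np.arange(.04,.125,.01):
    k=s[abs(s[:,2]-z)<.005]
    if len(k):print(round(z,3),len(k),k.mean(0).round(4))
s=q[(abs(q[:,0]-.567)<.013)&(abs(q[:,1]-.105)<.02)&(q[:,2]>.125)];print("tab",s.min(0).round(4),s.max(0).round(4))
s=q[(abs(q[:,0]-.567)<.04)&(q[:,1]>.03)&(q[:,1]<.11)&(q[:,2]>.03)&(q[:,2]<.072)];print("low",len(s),s.mean(0).round(4),s.min(0).round(4),s.max(0).round(4))
plan([.567,.036,.08],0)
im,d,W=cloud("top");q=W.reshape(-1,3)
s=q[(abs(q[:,0]-.555)<.03)&(abs(q[:,1]+.27)<.03)&(q[:,2]>.06)];print("plain",len(s),s.mean(0).round(4),s[:,2].max())
E
```

```text
clock: 11.65
position: [0.5658, -0.1043, 0.2204]
ee_rot: [-0.706, 0.002, -0.001, 0.708]
ft_force: [-0.0, 0.5, 0.7]
grip_width: 0.298
0.07 12 [0.5393 0.1074 0.0716]
0.08 15 [0.5378 0.1069 0.0807]
0.09 17 [0.538  0.1067 0.0901]
0.1 17 [0.5375 0.1066 0.1001]
0.11 20 [0.5378 0.1065 0.1103]
0.12 12 [0.5406 0.1064 0.1166]
tab [0.5608 0.0922 0.1254] [0.5751 0.1198 0.1517]
low 93 [0.5607 0.1075 0.0506] [0.537  0.1034 0.0364] [0.5789 0.1093 0.0715]
pos [ 0.5659 -0.1025  0.2203] jaw -0.1 grip 0.301 F [ 0.7  0.7 -0.9] t 11.7
offset [0.0052 0.7038 0.6901] turn [-0.0039 -0.0021 -0.0018]<stdin>:12: RuntimeWarning: Mean of empty slice.
  ret = um.true_divide(
Traceback (most recent call last):
ValueError: zero-size array to reduction operation maximum which has no identity
```

View pics/final.png

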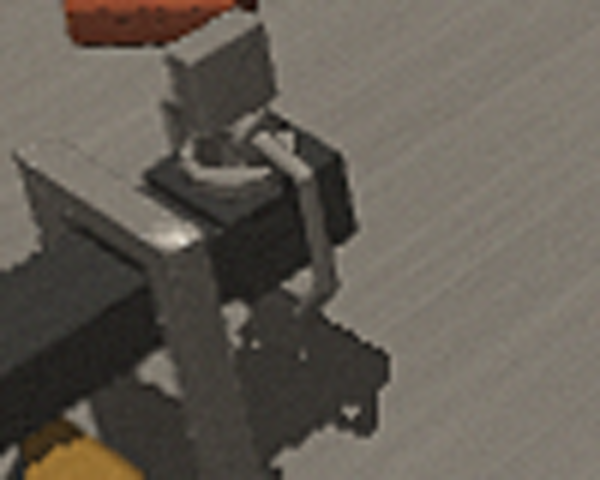

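The ring hangs straight down (wire y ≈ 0.1065 at every height, low end at 0.036), so it is shut. The plain pin is hidden from the top camera by the arm, so I'll check it from the side and then hand in.

```bash
python3 - <<'E'
from h import *
im,d,W=cloud("side");W0=np.load("side0.npz")["W"]
r=slice(135,165),slice(318,338)
a,b=W[r],W0[r]
for w in(a,b):
    s=w[(w[...,2]>.065)&(w[...,2]<.11)&(w[...,0]>.5)&(w[...,0]<.6)];print(len(s),s.mean(0).round(4),s[:,2].max().round(4))
    if len(s)<30: raise SystemExit("plain pin unsure")
print(manip.hand_in())
E
```

```text
154 [ 0.5521 -0.276   0.0856] 0.1006
153 [ 0.5521 -0.2758  0.0859] 0.1003
the job is handed in; nothing more can be done
None
```

The job is done and handed in at about 12 s on the robot's clock, against the 51 s limit. I took the linchpin from the block, seated it in the clamp's eye with the ring past the bar's free end, then pressed the thumb tab until the ring snapped shut. The gripper then let go and backed clear.

Last checks:
- **Pin home:** the tab top is at 0.151 m, which matches the collar sitting on the bar.
- **Ring shut:** the wire hangs vertical at y ≈ 0.1065 m at every height, and its lowest point is at 0.036 m, below the pin's tip.
- **Plain pin:** it still stands in its block, within 0.3 mm of where it started.
- **Robot clear:** the tool force is about zero and nothing is touching.

One check failed: the top camera could not see the plain pin at the end, probably because the arm blocked its view. I confirmed the pin from the side camera instead.

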